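Clip the loose core-box piece into the snap hook

ROBOT

A 7-joint arm with a two-finger parallel gripper is mounted at the origin on the work surface. World frame = base frame: x ahead of the robot, y to its left, z up, the work surface at z = 0. Lengths are in m, angles in degrees, forces in N, time in s.
With the tool pointing down it reaches from about 0.425 to 0.875 m from the base axis. Payload 4.7 kg.
Tool frame: the origin (TCP) lies at the very end of the fingers, on their centre line; the grasp point (between the pads) lies behind it (env.pinch_z is the z of the grasp point in the tool frame, in m); z points along the fingers, y is the direction in which the jaws open and shut (so a half turn about z gives the same grasp; the last joint's range is limited). The gripper opens to 87 mm and grips with 3 to 60 N. Pads are 19 mm wide; open, the fingers measure 117 mm over their backs; the gripper's body (75 mm by 190 mm) begins 51 mm behind the grasp point.
Start: joints at [-62.905, 18.392, -4.016, 83.108, 1.295, 78.541, -3.26], TCP at [0.288, 0.583, 0.223] pointing down, gripper open.
Joint ranges: [-163.93, 163.93], [-17.29, 119.83], [-79.2, 71.16], [3.27, 140.29], [-89.18, 269.18], [5.43, 117.66], [-154.24, 154.24]. Speed limits (degrees/s): [147.25, 147.25, 180, 180, 180, 180, 180].

INTERFACE

Orientations are given as [roll, pitch, yaw] about the fixed x, y, z axes, in that order (R = Rz(yaw) Ry(pitch) Rx(roll)).
In Python, from cell import readout, read_camera, env gives the robot as it stands. The module is installed in compiled form; this text tells all that it offers.
- The arm moves only by the tool servo_tool, never from a script. Its argument "plan" is a list that holds one entry, the list of rows, each a list of 5 numbers: the finger opening in m, from 0 to 0.087, then the shift along the tool's x, y, z in m, then the turn about the tool's z in rad. In form: [[[jaw, x, y, z, yaw], ...]]. A call has 1 to 12 rows; each row is the pose to reach, as a shift and turn from the pose measured when the call began, along the tool's axes at that moment; what a row does not reach only later rows make up. A row lasts 1/12 s, in which the tool goes at most 41.7 mm and 7.16 degrees, less where a joint would pass 70% of its speed; a pose out of reach is approached as far as the arm can. A call with a gripper value outside its range is refused whole. The fingers move at their own pace and stop on an object; "force" is the grip in N (left out, the last holds). Time passes only in rows, so rows that repeat a pose let the fingers close. It gives the time, the measured TCP pose, the force and the opening at its end, in the units of the state.
- readout.get_obs(): the state, without advancing time (a new reading comes with each control period).
- read_camera(name): name is "side" or "top"; returns a dict with "image" (420x560x3 uint8, red, green, blue), "range_z" (420x560 float32, m along the optical axis (not along the pixel's ray), 0 where there is no reading), "mtx" (3x3 intrinsics, pixels), "camera_from_world" (4x4, takes a point from world to camera coordinates). Camera axes: x right, y up, looking along -z (the intrinsics and any distortion apply to the point x, -y, -z); pixel columns grow to the right and rows downward; lengths in m; the calibration is good to about 2 mm. A picture is of the moment at which its call begins.
- env.sign_off(): hands the job in, once; it reports no verdict.
The state is a dict: "time_s": time; "qpos": joint angles; "joint_velocities": joint speeds; "effort": joint torques, N m; "tool_pos": TCP position; "tool_rot": TCP orientation; "force": force on the tool from outside, world axes, zero at the start; "wrist_torque": the same for the moment, N m; "grip_width": finger opening in m.
Only numpy, scipy, OpenCV 4.12 (cv2) and the standard library are available. Lean on these libraries where they do the work, as an engineer would, in place of code of your own. Each camera call takes 0.05 s, during which the arm holds its last target. There are 200 camera calls.

TASK

Take the teal block that has a steel ring and clip it to the stand so that it cannot get lost: bring the ring down over the nose of the snap hook so that it presses the brass gate in, passes it, and the gate snaps shut above it. Then, still holding the block, pull it straight back, away from the hook, until the sliding foot is against its stop and tug there with about 13 N for half a second to prove that it is caught; then leave it lying level on the ledge, let go. Never load the hook or its gate with more than 18 N, and leave the other things on the bench where they are.

Things in the scene. Friction and masses are not known exactly. Their poses are not given: they have to be found in the camera images.
- piece: Loose core-box piece: teal wooden block, 64 (x) x 32 (y) x 30 mm (z), 0.08 to 0.17 kg, lying flat, with a rigid steel ring (screw eye) in the middle of its +x end. Origin: centre of the block's underside; x runs along the block towards the ring, z up. The ring lies flat in the piece's x-y plane: bar 6 mm thick, hole 21 mm, outside 34 mm.
- ring (a point): Centre of the ring's hole: 53 mm ahead (+x) of the piece's origin and 15 mm above the block's underside.
- hook: Snap hook on a plywood stand: a J of 10 mm round steel bar in its own x-z plane. Origin: on the bench, straight below the nose's axis; z up; x from nose to spine. Nose: vertical bar, axis at x = 0, rounded tip at z = 115 mm. Spine: vertical bar at x = 38 mm, up to 145 mm. A round bowl joins them below, its upper surface lowest at 56 mm. The 28 mm gap between is closed above by the gate.
- hook_foot (a point): The hook's dark foot plate, between two aluminium guides: centre of its top, 22 mm on the spine's side of the nose, 25 mm above the bench. The foot can slide along the hook's x with about 3 N of friction; it starts anywhere in this play, so it may creep when pressed, and give up to 26 mm in a pull towards -x before it meets a firm stop. Only at the stop does the hook resist more.
- ledge (a point): Middle of the stand's narrow dark steel ledge for the block, fixed, before the nose (on the hook's -x side), its long way in line with the hook's x; flat top 60 mm above the bench, 83 mm long, 22 mm wide: the block overhangs it 5 mm each side in y, fingers may pass beside it. With the block lying on it, ring towards the hook's +x, the ring's centre is 75 mm above the bench.
- nose (a point): Top of the nose's tip, on its axis, 115 mm above the bench: (0, 0, 115 mm) in the hook's frame.
- gate (a joint): Angle of the sprung brass gate, rad: 0 shut, 0.72 fully in. A 7 mm round bar, 45 mm long, hinged on the spine at hook x = 38, z = 140 mm. Pressed from above it swings down and in towards the spine; at its end that takes about 2 N to start, 4 N fully in, more nearer the hinge. It springs shut by itself.
- gate_end (a point): Free end of the gate. Shut, it lies against the nose at hook x = 6, z = 108 mm; fully in, it is 95 mm above the bench. If the ring comes down level with its centre over the nose, or up to 3 mm beyond, its far bar presses the gate in and is past it at about 90 mm above the bench.
- plain_piece: Bystander: teal stepped block without a ring, 70 x 34 x 38 mm; origin at the underside's centre.
- round_piece: Bystander: round teal piece with a stub on top, diameter 48, height 50 mm; origin at the underside's centre.
- drill: Bystander: orange and black cordless drill standing on its battery, 215 mm tall; origin under the battery.
- screwdriver: Bystander: screwdriver with a red handle, lying.
- sanding_block: Bystander: cork sanding block 100 x 60 x 30 mm.
- glue: Bystander: white glue bottle, diameter 60, height 160 mm.
- screw_jar: Bystander: glass jar with steel lid, diameter 64, height 70 mm.
Things that resemble listed ones, but are neither listed nor needed, are in the scene too. Leave any green or pink look-alike of the piece alone. What is meant by the part that bears hook is not purple, and is the larger of those in its own colour.

How it is judged (in metres and radians):
On the way, in this order (a step that is already met when the one before it is completed fails the run):
1. the ring presses the gate in (gate over 0.25 rad) (value of joint gate above 0.25 rad and contact force between piece and hook above 0.5 N and height (world z) of piece above 0.04 m).
2. with the ring round the nose and the gate shut above it, the block is pulled back (ring centre at least 3 mm to the block's side of the nose) with more than 9 N on the hook for 0.3 s (horizontal distance between ring and nose below 0.013 m and z of ring in the frame of hook between 0.062 and 0.088 m and value of joint gate below 0.06 rad and x of ring in the frame of hook below -0.003 m and contact force between piece and hook above 9 N), for 0.3 s.
At the end, for the whole second after the job is handed in: The ring is round the hook's nose (centre within 13 mm of the nose axis, 62 to 88 mm above the bench), the gate is shut (under 0.06 rad), and the block lies at rest on the ledge (underside 55 to 66 mm above the bench), level within 0.15 rad and in line with the hook within 0.35 rad, released (horizontal distance between ring and nose below 0.013 m and z of ring in the frame of hook between 0.062 and 0.088 m and value of joint gate below 0.06 rad and linear speed of piece below 0.02 m/s and angular speed of piece below 0.2 rad/s and angle between piece's own z axis and vertical below 0.15 rad and angle between the x axis of piece and the x axis of hook, either way round below 0.35 rad and z of piece in the frame of hook between 0.055 and 0.066 m); the robot touches nothing.
It fails at once if the ring piece loads the hook or gate with more than 18 N (contact force between piece and hook above 18 N).
It fails at once if another thing on the bench is moved by more than 25 mm (distance of any of plain_piece, round_piece, drill, screwdriver, sanding_block, glue, screw_jar from where it was at the start of the episode above 0.025 m).
It also fails if it takes over 59 s, if anything falls off the work surface, if the arm or the gripper's body presses on something with over 40 N, if the wrist force passes 120 N, or if a joint passes its speed limit or range.

## Working session

There is one attempt and no reset: what is moved stays moved. The work goes in short steps, Python scripts to look and compute and a tool call to move; the robot and the scene stay as the last step left them, time stands still between calls to the robot, and variables do not carry over. Pictures are saved under pics/ and viewed, about 8 in all and at most 12, crops included, and the job is handed in when it is done.

Besides the shell and the picture viewer there is one more tool, called after "Request:" by a JSON object that holds its "name" and its "arguments". servo_tool: Moves the arm, as the interface text tells. Its arguments: {"type":"object","properties":{"plan":{"type":"array"},"force":{"type":"number"}},"required":["plan"]}

```bash
mkdir -p pics
cat > h.py <<'E'
import numpy as np, cv2
from cell import readout, read_camera, env
def snap(n):
    d=read_camera(n); return d
def pts(d):
    K=d["mtx"];r=d["range_z"];v,u=np.indices(r.shape)
    x=(u-K[0,2])/K[0,0]*r; y=(v-K[1,2])/K[1,1]*r
    P=np.stack([x,-y,-r,np.ones_like(r)],-1)
    W=P@np.linalg.inv(d["camera_from_world"]).T
    W[r<=0]=np.nan
    return W[...,:3]
def save(d,f): cv2.imwrite("pics/"+f,cv2.cvtColor(d["image"],cv2.COLOR_RGB2BGR))
E
python3 - <<'E'
from h import *
o=readout.get_obs();print({k:np.round(v,3) for k,v in o.items()},env.pinch_z)
for n in("top","side"):
    d=snap(n);save(d,n+"0.png");np.savez(n+"0.npz",**d);print(n,[x for x in d],d["mtx"],np.linalg.inv(d["camera_from_world"]).round(3))
E
```

```text
{'time_s': np.float64(0.0), 'qpos': array([-62.906,  18.44 ,  -4.016,  83.174,   1.295,  78.542,  -3.26 ]), 'joint_velocities': array([-0.048, -0.035,  0.009,  0.053,  0.018,  0.097,  0.013]), 'effort': array([ 0.0000e+00, -4.9129e+01, -4.0400e-01, -3.1253e+01, -6.4000e-02,
        4.3000e-02,  0.0000e+00]), 'tool_pos': array([0.288, 0.582, 0.221]), 'tool_rot': array([-1.79890e+02,  6.00000e-03,  1.53715e+02]), 'force': array([-0.48 , -0.617,  0.076]), 'wrist_torque': array([ 0.068, -0.002,  0.011]), 'grip_width': np.float64(0.087)} -0.0187
top ['image', 'range_z', 'mtx', 'camera_from_world'] [[420.04642313   0.         280.02832061]
 [  0.         420.04642313 200.20291047]
 [  0.           0.           1.        ]] [[-0.013  0.978 -0.21   0.302]
 [-1.    -0.014 -0.003  0.014]
 [-0.006  0.21   0.978  1.321]
 [ 0.     0.     0.     1.   ]]
side ['image', 'range_z', 'mtx', 'camera_from_world'] [[416.70210666   0.         280.56524589]
 [  0.         416.70210666 213.62349622]
 [  0.           0.           1.        ]] [[ 0.99   0.065 -0.128  0.406]
 [-0.142  0.583 -0.8   -0.859]
 [ 0.023  0.81   0.586  0.781]
 [ 0.     0.     0.     1.   ]]
```

```bash
sleep 8
python3 - <<'E'
import cv2,os
print(os.listdir("pics"))
E
```

```text
['side0.png', 'top0.png']
```

View pics/top0.png

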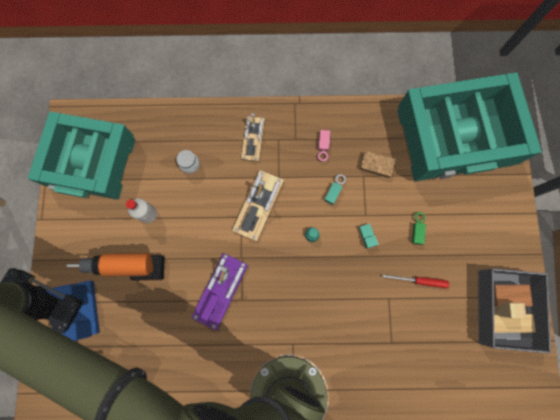

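View pics/side0.png

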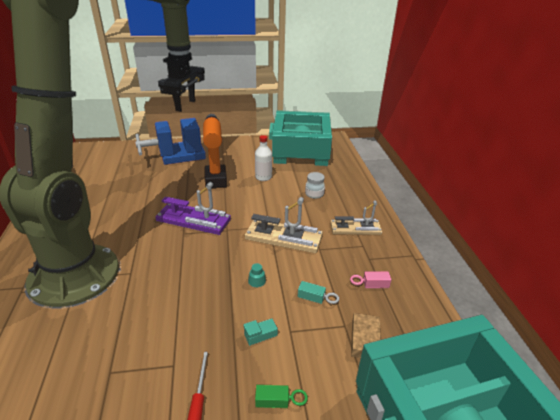

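The top view shows the ringed teal piece at about (335,190) with its ring at (341,179). The large plywood stand is at (258,206); a purple stand and a small one are decoys. In the side view the ledge is at (267,222), the nose at (287,213) and the spine at (299,200), so hook +x points to the right there.

Run:
```python
from h import *
dt=dict(np.load("top0.npz"));ds=dict(np.load("side0.npz"))
# piece
def rect(P):
    (c,s,a)=cv2.minAreaRect(P[:,:2].astype(np.float32)*1000);return np.round(c,1),np.round(s,1),round(a,1)
for n,d,(u0,u1,v0,v1) in(("top",dt,(318,352,168,208)),("side",ds,(292,345,275,310))):
    W=pts(d)[v0:v1,u0:u1].reshape(-1,3);I=d["image"][v0:v1,u0:u1];hsv=cv2.cvtColor(I,cv2.COLOR_RGB2HSV).reshape(-1,3).astype(int)
    t=(hsv[:,0]>70)&(hsv[:,0]<95)&(hsv[:,1]>100)
    top=t&(abs(W[:,2]-.03)<.006);print(n,"teal top",top.sum(),W[top].mean(0).round(4),rect(W[top]))
    g=(hsv[:,1]<70)&(W[:,2]<.03)&(W[:,2]>.006);print(n,"ring",g.sum(),W[g].mean(0).round(4),rect(W[g]) if g.sum()>4 else "")
# hook stand
for n,d,(u0,u1,v0,v1) in(("top",dt,(228,290,165,246)),("side",ds,(240,328,190,255))):
    Wf=pts(d)[v0:v1,u0:u1];W=Wf.reshape(-1,3)
    b=(W[:,2]>.006)&(W[:,2]<.022);print(n,"stand",b.sum(),rect(W[b]))
    for lo,hi in((.022,.03),(.03,.05),(.052,.068),(.07,.1),(.1,.12),(.12,.15)):
        m=(W[:,2]>lo)&(W[:,2]<hi);print(lo,m.sum(),W[m].mean(0).round(4) if m.any() else "",rect(W[m]) if m.sum()>5 else "")
    cv2.imwrite(f"pics/c_{n}.png",cv2.resize(cv2.cvtColor(d["image"][v0:v1,u0:u1],cv2.COLOR_RGB2BGR),None,fx=6,fy=6,interpolation=cv2.INTER_CUBIC))
a=cv2.imread("pics/c_top.png");b=cv2.imread("pics/c_side.png")
H=max(a.shape[0],b.shape[0]);f=lambda x:cv2.copyMakeBorder(x,0,H-x.shape[0],0,0,cv2.BORDER_CONSTANT)
c=np.hstack([f(a),f(b)]);print(c.shape);c=cv2.resize(c,None,fx=.88,fy=.88);cv2.imwrite("pics/hook.png",c)
```

```text
top teal top 153 [ 0.6014 -0.1494  0.0298] (array([ 601.1, -149.4]), array([26.7, 62.3]), 61.8)
top ring 65 [ 0.6326 -0.1708  0.0186] (array([ 616.8, -161. ]), array([31.5, 99.8]), 63.1)
side teal top 248 [ 0.6015 -0.1557  0.0296] (array([ 602.6, -153.6]), array([32.7, 60.9]), 60.7)
side ring 96 [ 0.6426 -0.1745  0.0181] (array([ 618.3, -160.5]), array([ 33.1, 101.5]), 60.2)
top stand 1031 (array([574.1,  89.4]), array([175.3, 254.8]), 85.8)
0.022 384 [0.5827 0.0788 0.0254] (array([569.3,  86.3]), array([ 82.4, 206.6]), 66.0)
0.03 100 [0.6001 0.0677 0.0324] (array([578.3,  81.9]), array([ 72.1, 155.8]), 66.9)
0.052 234 [0.5268 0.105  0.0594] (array([542.9,  98.4]), array([ 22.1, 139.7]), 66.3)
0.07 15 [0.5881 0.0756 0.0854] (array([587.6,  76.1]), array([ 5.7, 42.5]), 65.3)
0.1 22 [0.5811 0.0805 0.1119] (array([589.3,  77.5]), array([ 8. , 43.4]), 65.5)
0.12 46 [0.6017 0.0719 0.1384] (array([597.9,  72.9]), array([15.7, 33.8]), 69.3)
side stand 1034 (array([596.5, 179.2]), array([306.4, 219.9]), 72.9)
0.022 449 [0.5913 0.0923 0.0256] (array([613.5, 185.7]), array([292., 203.]), 65.3)
0.03 173 [0.5974 0.093  0.0346] (array([656.6, 148.1]), array([285.6, 155.5]), 44.7)
0.052 227 [0.5315 0.1007 0.0596] (array([543.1,  95.4]), array([ 27.6, 143.6]), 65.1)
0.07 51 [0.59   0.0748 0.0854] (array([590.4,  74.3]), array([ 8.6, 45.7]), 65.4)
0.1 51 [0.5905 0.0748 0.1104] (array([590.2,  75.4]), array([ 8. , 46.5]), 64.7)
0.12 64 [0.6036 0.0691 0.1351] (array([602.3,  74.5]), array([17.9, 33.1]), 53.8)
(486, 900, 3)
```

View pics/hook.png

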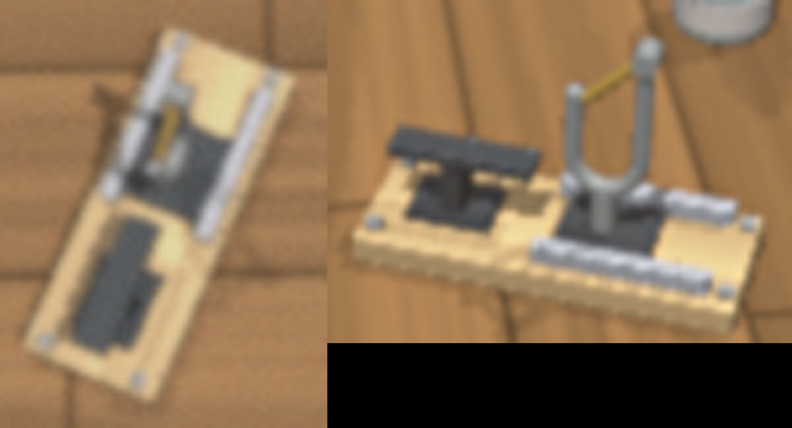

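The crop shows the ledge at the lower left, then the nose, the brass gate and the spine. Hook x is at about -25° in world, and the piece's yaw is about -28°. Both are nearly in line with the tool already.

```bash
cat >> h.py <<'E'
def shift(t,yaw):
    o=readout.get_obs();p=np.array(o["tool_pos"]);R=cv2.Rodrigues(np.zeros(3))[0]
    from scipy.spatial.transform import Rotation as S
    R=S.from_euler("xyz",o["tool_rot"],degrees=True).as_matrix()
    dy=(o["tool_rot"][2]-yaw+180)%360-180
    print("t",o["time_s"].round(2),"pos",p.round(4),"yaw",round(o["tool_rot"][2],2),"F",np.round(o["force"],2),"w",round(float(o["grip_width"]),4))
    print("shift",(R.T@(np.array(t)-p)).round(4),"turn",round(np.radians(dy),4))
E
python3 - <<'E'
from h import *
shift([.5985,-.149,.30],151.5)
ang=np.radians(-25);ex=np.array([np.cos(ang),np.sin(ang)]);ey=np.array([-ex[1],ex[0]])
for n,(u0,u1,v0,v1) in(("top",(228,290,165,246)),("side",(240,328,190,255))):
    d=dict(np.load(n+"0.npz"));W=pts(d)[v0:v1,u0:u1].reshape(-1,3)
    q=np.c_[(W[:,:2]-[.585,.077])@np.c_[ex,ey]*1000,W[:,2]*1000]
    m=(q[:,2]>75)&(q[:,2]<150)&(abs(q[:,1])<25)&(abs(q[:,0])<60)
    Q=q[m];Q=Q[np.argsort(-Q[:,2])];print(n);print(Q.round(0).astype(int).tolist())
    l=(q[:,2]>55)&(q[:,2]<65)&(q[:,0]<-30);L=q[l];print("ledge",L.mean(0),np.percentile(L,[2,98],axis=0),cv2.minAreaRect(L[:,:2].astype(np.float32)))
E
```

```text
Traceback (most recent call last):
  File "h.py", line 18, in shift
    print("t",o["time_s"].round(2),"pos",p.round(4),"yaw",round(o["tool_rot"][2],2),"F",np.round(o["force"],2),"w",round(float(o["grip_width"]),4))
              ^^^^^^^^^^^^^^^^^
AttributeError: 'float' object has no attribute 'round'
```

```bash
sed -i 's/o\["time_s"\].round(2)/round(float(o["time_s"]),2)/; s/;R=cv2.Rodrigues(np.zeros(3))\[0\]//' h.py
python3 - <<'E'
from h import *
shift([.5985,-.149,.30],151.5)
ang=np.radians(-25);ex=np.array([np.cos(ang),np.sin(ang)]);ey=np.array([-ex[1],ex[0]])
for n,(u0,u1,v0,v1) in(("top",(228,290,165,246)),("side",(240,328,190,255))):
    d=dict(np.load(n+"0.npz"));W=pts(d)[v0:v1,u0:u1].reshape(-1,3)
    q=np.c_[(W[:,:2]-[.585,.077])@np.c_[ex,ey]*1000,W[:,2]*1000]
    m=(q[:,2]>75)&(q[:,2]<150)&(abs(q[:,1])<25)&(abs(q[:,0])<60)
    Q=q[m];Q=Q[np.argsort(-Q[:,2])];print(n);print(Q.round(0).astype(int).tolist())
    l=(q[:,2]>55)&(q[:,2]<65)&(q[:,0]<-30);L=q[l];print("ledge",L.mean(0),np.percentile(L,[2,98],axis=0),cv2.minAreaRect(L[:,:2].astype(np.float32)))
E
```

```text
t 0.1 pos [0.2877 0.5823 0.2215] yaw 153.71 F [-0.5  -1.09  0.3 ] w 0.0871
shift [-0.6025 -0.5182 -0.0775] turn 0.0387
top
[[25, -1, 150], [22, 1, 149], [21, -6, 148], [19, 6, 148], [21, 10, 148], [21, 4, 148], [23, 5, 148], [26, 6, 147], [23, -1, 147], [24, -4, 147], [29, 1, 146], [28, 10, 146], [22, 8, 146], [25, 3, 146], [25, 9, 146], [21, -2, 145], [20, 0, 144], [18, 6, 143], [31, -1, 143], [19, 10, 143], [30, 8, 142], [28, -2, 142], [29, -5, 142], [19, 3, 141], [19, -3, 141], [18, 0, 139], [18, 9, 138], [21, -5, 138], [17, 3, 138], [15, 2, 137], [16, 6, 136], [14, 4, 136], [13, 1, 135], [12, 4, 132], [6, 4, 130], [11, 0, 130], [7, 2, 129], [10, 3, 128], [9, -1, 126], [9, 6, 126], [5, 1, 124], [3, 0, 123], [2, 3, 122], [-1, 2, 121], [5, 4, 120], [-3, 1, 120], [1, -1, 119], [-2, 5, 119], [-16, 1, 118], [21, -1, 117], [-17, 4, 116], [-7, 3, 116], [-15, -1, 115], [-4, 4, 115], [-5, 0, 113], [-18, 1, 112], [-17, -2, 112], [-13, 3, 112], [-14, 6, 111], [-11, 1, 111], [-8, 2, 110], [-7, 0, 109], [19, 2, 108], [20, -1, 108], [-9, 5, 108], [-18, 5, 105], [25, -2, 103], [-18, -2, 102], [-
[... 2245 characters left out ...]
-12, 4, 94], [27, 2, 93], [-16, -1, 92], [23, 4, 91], [-13, -2, 90], [24, 1, 90], [22, 1, 90], [-16, -1, 89], [27, 4, 89], [-11, 2, 88], [22, -2, 88], [28, 0, 88], [25, -1, 88], [-10, 0, 86], [25, -2, 85], [-16, 0, 85], [-14, 2, 84], [22, -1, 84], [26, -4, 84], [27, 2, 83], [-16, 0, 81], [-11, 3, 80], [-15, -4, 80], [28, 1, 80], [-14, 2, 80], [22, 0, 79], [-13, -1, 79], [-10, 0, 79], [-12, -4, 78], [23, -1, 77], [-10, -1, 77], [28, 2, 76], [25, 2, 76]]
ledge [-74.6750092   -0.8616035   60.00538502] [[-115.5305178   -11.54778752   56.03518764]
 [ -34.97850149   12.30908504   63.38397438]] ((-75.99714660644531, -1.0897436141967773), (83.17081451416016, 27.648550033569336), 0.07136846333742142)
```

Nose at world (0.573, 0.083), spine 38 mm beyond it, ledge top at z = 60 mm and 83x22 mm: all of this matches the sizes given. Hook yaw is about -24.5°. Now moving above the piece.

Request:
{"name": "servo_tool", "arguments": {"plan": [[[0.087,0,0,-0.04,0],[0.087,0,0,-0.078,0],[0.087,-0.602,-0.518,-0.078,0.039],[0.087,-0.602,-0.518,-0.078,0.039],[0.087,-0.602,-0.518,-0.078,0.039],[0.087,-0.602,-0.518,-0.078,0.039],[0.087,-0.602,-0.518,-0.078,0.039],[0.087,-0.602,-0.518,-0.078,0.039],[0.087,-0.602,-0.518,-0.078,0.039],[0.087,-0.602,-0.518,-0.078,0.039],[0.087,-0.602,-0.518,-0.078,0.039],[0.087,-0.602,-0.518,-0.078,0.039]]], "force": 30}}

```text
time_s: 1.1
tool_pos: [0.4507, 0.1967, 0.2999]
tool_rot: [-179.9, -0.0, 151.5]
force: [1.3, 0.3, -0.7]
grip_width: 0.087
```

```bash
python3 -c "
from h import *
shift([.5985,-.149,.12],151.5)"
```

```text
t 1.1 pos [0.4507 0.1967 0.2999] yaw 151.48 F [ 1.28  0.29 -0.69] w 0.087
shift [-0.2949 -0.2329  0.1802] turn -0.0003
```

Request:
{"name": "servo_tool", "arguments": {"plan": [[[0.087,-0.295,-0.233,0,0],[0.087,-0.295,-0.233,0,0],[0.087,-0.295,-0.233,0,0],[0.087,-0.295,-0.233,0,0],[0.087,-0.295,-0.233,0,0],[0.087,-0.295,-0.233,0,0],[0.087,-0.295,-0.233,0,0],[0.087,-0.295,-0.233,0,0],[0.087,-0.295,-0.233,0,0],[0.087,-0.295,-0.233,0.1,0],[0.087,-0.295,-0.233,0.1,0],[0.087,-0.295,-0.233,0.1,0]]]}}

```text
time_s: 2.1
tool_pos: [0.5957, -0.1495, 0.1942]
tool_rot: [-179.7, -0.4, 151.4]
force: [-0.6, 1.2, -1.3]
grip_width: 0.0867
```

```bash
python3 -c "
from h import *
shift([.5985,-.149,.005],151.5)"
```

```text
t 2.1 pos [ 0.5957 -0.1495  0.1942] yaw 151.35 F [-0.65  1.23 -1.35] w 0.0867
shift [-0.0036  0.0027  0.1892] turn -0.0026
```

Request:
{"name": "servo_tool", "arguments": {"plan": [[[0.087,-0.003,0.002,0.04,0],[0.087,-0.003,0.002,0.08,0],[0.087,-0.003,0.002,0.115,0],[0.087,-0.003,0.002,0.14,0],[0.087,-0.003,0.002,0.16,0],[0.087,-0.003,0.002,0.172,0],[0.087,-0.003,0.002,0.18,0],[0.087,-0.003,0.002,0.185,0],[0.087,-0.003,0.002,0.187,0],[0.087,-0.003,0.002,0.187,0]]]}}

```text
time_s: 2.93
tool_pos: [0.5982, -0.1495, 0.0078]
tool_rot: [-179.7, -0.4, 151.4]
force: [0.7, 0.2, 0.8]
grip_width: 0.0871
```

```bash
python3 -c "
from h import *
shift([.5985,-.149,.005],151.5)"
```

```text
t 2.93 pos [ 0.5982 -0.1495  0.0078] yaw 151.35 F [0.69 0.18 0.81] w 0.0871
shift [-0.      0.0006  0.0028] turn -0.0026
```

Request:
{"name": "servo_tool", "arguments": {"plan": [[[0.087,0,0,0.003,0],[0.06,0,0,0.003,0],[0.045,0,0,0.003,0],[0.036,0,0,0.003,0],[0.025,0,0,0.003,0],[0.025,0,0,0.003,0],[0.02,0,0,0.003,0],[0.02,0,0,0.003,0],[0.02,0,0,0.003,0]]], "force": 40}}

```text
time_s: 3.68
tool_pos: [0.5982, -0.1495, 0.0048]
tool_rot: [-179.7, -0.4, 151.4]
force: [-0.2, -0.4, -0.3]
grip_width: 0.0416
```

```bash
python3 -c "
from h import *
shift([.5985,-.149,.155],151.5)
# hover behind nose: block centre 53 behind, grasp ~4 back; plus 60mm further back
h=np.radians(-24.5);n=np.array([.5728,.0834]);e=np.array([np.cos(h),np.sin(h)])
p=n-e*.087;print(p);shift([*p,.17],155.5)"
```

```text
t 3.68 pos [ 0.5982 -0.1495  0.0048] yaw 151.35 F [-0.23 -0.38 -0.27] w 0.0416
shift [ 9.000e-04 -1.000e-04 -1.502e-01] turn -0.0026
[0.49363337 0.11947831]
t 3.68 pos [ 0.5982 -0.1495  0.0048] yaw 151.35 F [-0.23 -0.38 -0.27] w 0.0416
shift [ 0.2218  0.1851 -0.1646] turn -0.0724
```

Still closing (0.0416); close further.

Request:
{"name": "servo_tool", "arguments": {"plan": [[[0.02,0,0,0,0],[0.02,0,0,0,0],[0.02,0,0,0,0],[0.02,0,0,0,0],[0.02,0,0,0,0]]]}}

```text
time_s: 4.1
tool_pos: [0.5982, -0.1494, 0.0048]
tool_rot: [-179.7, -0.4, 151.4]
force: [-0.5, 0.8, -0.6]
grip_width: 0.0317
```

Request:
{"name": "servo_tool", "arguments": {"plan": [[[0.02,0,0,-0.02,0],[0.02,0,0,-0.05,0],[0.02,0,0,-0.085,0],[0.02,0,0,-0.125,0],[0.02,0,0,-0.17,0],[0.02,0,0,-0.17,0],[0.02,0.03,0.025,-0.17,0],[0.02,0.06,0.05,-0.17,-0.02],[0.02,0.09,0.075,-0.17,-0.04],[0.02,0.12,0.1,-0.17,-0.06],[0.02,0.15,0.125,-0.17,-0.072],[0.02,0.17,0.14,-0.17,-0.072]]]}}

```text
time_s: 5.1
tool_pos: [0.5155, 0.0595, 0.1748]
tool_rot: [-179.8, -0.5, 155.7]
force: [0.6, 0.9, -1.6]
grip_width: 0.0317
```

```bash
python3 -c "
from h import *
shift([.4936,.1195,.155],155.5)"
```

```text
t 5.1 pos [0.5155 0.0595 0.1748] yaw 155.74 F [ 0.59  0.9  -1.56] w 0.0317
shift [0.0445 0.0457 0.0201] turn 0.0042
```

Request:
{"name": "servo_tool", "arguments": {"plan": [[[0.02,0.02,0.02,0,0.004],[0.02,0.037,0.037,0,0.004],[0.02,0.0445,0.0455,0,0.004],[0.02,0.0445,0.0455,0.01,0.004],[0.02,0.0445,0.0455,0.018,0.004],[0.02,0.0445,0.0455,0.02,0.004],[0.02,0.0445,0.0455,0.02,0.004]]]}}

```text
time_s: 5.68
tool_pos: [0.4932, 0.1167, 0.1535]
tool_rot: [-179.7, -0.6, 155.3]
force: [0.7, -0.1, -1.4]
grip_width: 0.0319
```

```bash
cat >> h.py <<'E'
ang=np.radians(-24.5);EX=np.array([np.cos(ang),np.sin(ang)]);EY=np.array([-EX[1],EX[0]]);N0=np.array([.5728,.0834])
def hookf(W): return np.concatenate([(W[...,:2]-N0)@np.c_[EX,EY]*1000,W[...,2:]*1000],-1)
E
python3 - <<'E'
from h import *
shift([.4936,.1195,.155],155.5)
o=readout.get_obs();print("tcp in hook",hookf(o["tool_pos"]))
for n in("top","side"):
    d=snap(n);q=hookf(pts(d));I=cv2.cvtColor(d["image"],cv2.COLOR_RGB2HSV).astype(int)
    t=(I[...,0]>70)&(I[...,0]<95)&(I[...,1]>90)&(abs(q[...,1])<40)&(q[...,0]>-150)&(q[...,0]<10)&(q[...,2]>120)
    Q=q[t];print(n,"teal",len(Q),np.percentile(Q,[1,50,99],axis=0).round(1).tolist() if len(Q) else"")
    s=(I[...,1]<80)&(abs(q[...,1])<25)&(q[...,0]>-60)&(q[...,0]<12)&(q[...,2]>145)&(q[...,2]<185);Q=q[s];print("ring",len(Q),Q.mean(0).round(1) if len(Q) else"",np.percentile(Q,[1,50,99],axis=0).round(1).tolist() if len(Q) else"",cv2.minAreaRect(Q[:,:2].astype(np.float32)) if len(Q) else "")
    s=(I[...,1]<90)&(abs(q[...,1])<15)&(abs(q[...,0])<12)&(q[...,2]>72)&(q[...,2]<112);Q=q[s];print("nose",len(Q),Q.mean(0).round(1) if len(Q) else"",np.percentile(Q,[1,99],axis=0).round(1).tolist() if len(Q) else"")
    np.savez(n+"1.npz",**d);save(d,n+"1.png")
a=cv2.imread("pics/top1.png")[140:260,200:340];b=cv2.imread("pics/side1.png")[120:260,200:340]
a=cv2.resize(a,(400,343));b=cv2.resize(b,(400,400));a=cv2.copyMakeBorder(a,0,57,0,0,0);cv2.imwrite("pics/v1.png",np.hstack([a,b]))
E
```

```text
t 5.68 pos [0.4932 0.1167 0.1535] yaw 155.31 F [ 0.7  -0.12 -1.38] w 0.0319
shift [ 0.0008  0.0027 -0.0015] turn -0.0032
tcp in hook [-86.22963467  -2.66443955 153.51012711]
top teal 0 
ring 11 [-16.7 -10.1 165.9] [[-20.3, -16.1, 163.7], [-16.5, -10.0, 165.9], [-12.7, -4.2, 168.4]] ((-16.772367477416992, -9.825043678283691), (13.626415252685547, 4.112256050109863), 69.80570983886719)
nose 7 [  2.3  -0.6 105.9] [[-2.5, -3.5, 90.2], [6.6, 3.9, 111.0]]
side teal 176 [[-108.8, -25.6, 153.2], [-63.2, -16.2, 173.9], [-46.9, 17.6, 353.2]]
ring 73 [-34.2  -3.9 166.4] [[-57.8, -20.3, 151.7], [-35.2, -3.5, 166.8], [-13.3, 11.2, 180.5]] ((-35.284053802490234, -3.476835250854492), (31.679019927978516, 46.05817794799805), 83.51121520996094)
nose 33 [ 0.3 -1.5 91.8] [[-3.1, -5.1, 72.3], [4.3, 2.4, 110.7]]
```

View pics/v1.png

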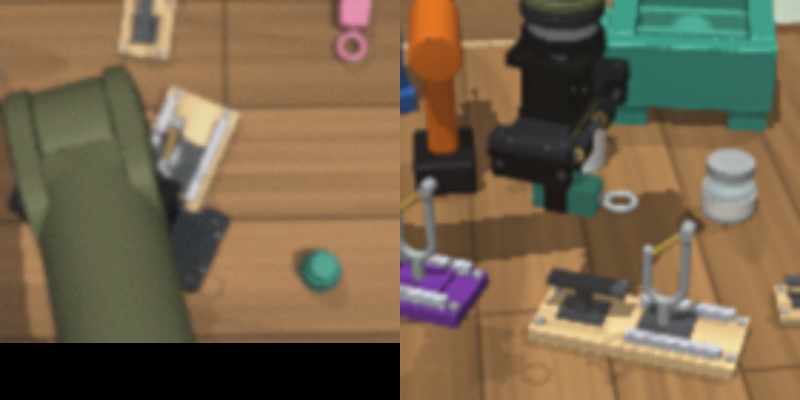

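The side view shows the ring level at full-frame (277,191), ahead of the block, with the stand's nose below and to the right at about (287,210). I'll refine the ring centre by casting a ray through its ellipse.

```bash
cat >> h.py <<'E'
def ray(d,u,v,z):
    K=d["mtx"];M=np.linalg.inv(d["camera_from_world"])
    r=M[:3,:3]@np.array([(u-K[0,2])/K[0,0],-(v-K[1,2])/K[1,1],-1]);c=M[:3,3]
    return c+r*(z-c[2])/r[2]
def ringc(d,box,z,thr=70,vmin=110):
    u0,u1,v0,v1=box;I=cv2.cvtColor(d["image"],cv2.COLOR_RGB2HSV)[v0:v1,u0:u1].astype(int)
    m=((I[...,1]<thr)&(I[...,2]>vmin)).astype(np.uint8)
    n,l,s,_=cv2.connectedComponentsWithStats(m,connectivity=8);k=1+np.argmax(s[1:,4])
    c=max(cv2.findContours((l==k).astype(np.uint8),cv2.RETR_EXTERNAL,cv2.CHAIN_APPROX_NONE)[0],key=len)
    e=cv2.fitEllipse(c);p=ray(d,e[0][0]+u0,e[0][1]+v0,z);return e,s[k],p,hookf(p)
E
python3 - <<'E'
from h import *
d=dict(np.load("side1.npz"))
print(ringc(d,(269,286,182,200),.1637))
K=d["mtx"]
for x in(-3,0,3):   # where the nose tip projects
    for z in (.09,.115):
        w=np.r_[N0+EX*x/1000,z,1];c=d["camera_from_world"]@w;print(x,z,(K[0,0]*c[0]/-c[2]+K[0,2]).round(1),(K[1,1]*-c[1]/-c[2]+K[1,2]).round(1))
I=d["image"][200:232,276:300].astype(int);hs=cv2.cvtColor(d["image"],cv2.COLOR_RGB2HSV)[200:232,276:300]
for v in range(32): print(200+v,"".join("%4d"%x for x in hs[v,:,1]))
E
```

```text
(((7.816450119018555, 8.15124797821045), (7.068840980529785, 12.5562162399292), 89.36244201660156), array([ 2,  5, 13,  8, 72], dtype=int32), array([0.54677709, 0.09384871, 0.1637    ]), array([-28.01285421,  -1.28360044, 163.7       ]))
-3 0.09 284.9 213.3
-3 0.115 285.2 206.1
0 0.09 286.0 213.5
0 0.115 286.2 206.3
3 0.09 287.0 213.7
3 0.115 287.3 206.5
200  130 129 131 129 131 131 130 131 129 130 129 129 126 128 129 131 130 127 130 131 131  71   4   5
201  133 129 131 131 129 131 132 130 131 129 129 129 129 130 125 130 129 128 129 137 131  67   8   6
202  129 130 130 132 131 130 130 125 127 129 129 131 131 128 130 129 125 128 138 149 142  90  14   4
203  128 131 128 131 131 132 131 129 131 133 130 135 130 130 126 126 134 139 146 155 152 106  27   2
204  133 131 131 130 129 127 131 131 131 135 133 130 137 130 129 134 145 151 153 155 152 124  65  11
205  130 130 130 130 130 129 133 134 134  94  48  46  88 134 141 146 153 155 151 141 138 135  88  19
206  130 130 129 131 127 131 130 135 107  30   4   3  51 133 154 155 153 146 139 136 133 130  74   7
207  130 128 126 130 130 131 131 132
[... 1788 characters left out ...]
97  98  97  98  98  99 100  90  26  17  16  12   4   2   6   6   6   6   6   5   6   6  10  10
226   99 100  99  98 100 101 100  88  30   5  16  14   3   3   6   4   5   4   4   4   2   7  12  14
227   98  97  98  99  99  99  99  97  75  41  10   6   4   3   5   4   4   4   2   5  10  10  12  11
228   97  97  98  98  98  98 100 101  96  61   8   4   9  11   5   4   2   4   5   5  12  11  10   8
229   98  99  99 100  98 100  94  98  94  47   8   9   0   7   5   6   4   5   3   6   6   7   3   3
230   98 101 100 100 100  98  93  99  78  15  14  11   9   3   7   6   4   5   6   7   0  13  13  13
231   95  95  95  97  95  92  92  94  56   8  14  11  11   6   4   4   4   7   6   7   4   4   8   4
```

The ring is about 30 mm short of the nose in x and 4–5 mm off in y (both the ray and the depth agree). Moving over the nose while staying above it.

```bash
python3 -c "
from h import *
p=N0+EX*-.0557+EY*.0015
shift([*p,.130],155.5)"
```

```text
t 5.78 pos [0.4939 0.1176 0.1547] yaw 155.35 F [-0.24  0.37 -1.64] w 0.0319
shift [-0.0304  0.0033  0.0245] turn -0.0026
```

Request:
{"name": "servo_tool", "arguments": {"plan": [[[0.02,-0.01,0.0,0,0],[0.02,-0.02,-0.0,0,0],[0.02,-0.0305,0.0,0,0],[0.02,-0.0305,-0.0,0.005,0],[0.02,-0.0305,0,0.012,0],[0.02,-0.0305,0,0.018,0],[0.02,-0.0305,0,0.022,0],[0.02,-0.0305,0,0.022,0],[0.02,-0.0305,0,0.022,0]]]}}

```text
time_s: 6.53
tool_pos: [0.5208, 0.1051, 0.132]
tool_rot: [-179.8, -0.5, 155.4]
force: [-0.0, 0.1, -1.6]
grip_width: 0.0318
```

Run:
```python
from h import *
d=snap("side");np.savez("side2.npz",**d);save(d,"side2.png")
o=readout.get_obs();print("tcp in hook",hookf(np.array(o["tool_pos"])),o["tool_pos"],o["tool_rot"],o["force"])
q=hookf(pts(d));I=cv2.cvtColor(d["image"],cv2.COLOR_RGB2HSV).astype(int)
for nm,lo,hi,xr in(("ring",122,150,(-22,22)),("nose",70,105,(-12,12))):
    s=(I[...,1]<80)&(abs(q[...,1])<25)&(q[...,0]>xr[0])&(q[...,0]<xr[1])&(q[...,2]>lo)&(q[...,2]<hi);Q=q[s];print(nm,len(Q),Q.mean(0).round(1),np.percentile(Q,[2,98],axis=0).round(1).tolist())
cv2.imwrite("pics/v2.png",cv2.resize(cv2.imread("pics/side2.png")[160:250,230:330],(667,600),interpolation=cv2.INTER_CUBIC))
```

```text
tcp in hook [-55.96847841  -1.65777346 132.39336277] [0.52118338 0.10510124 0.13239336] [-179.79153412   -0.5015205   155.37883658] [-0.43978144 -0.26312055 -1.24008478]
ring 66 [ -1.4  -4.6 143.7] [[-19.6, -19.0, 134.4], [15.8, 13.6, 147.9]]
nose 30 [ 0.8 -1.2 86.4] [[-2.8, -3.9, 70.6], [4.3, 2.2, 102.6]]
```

View pics/v2.png

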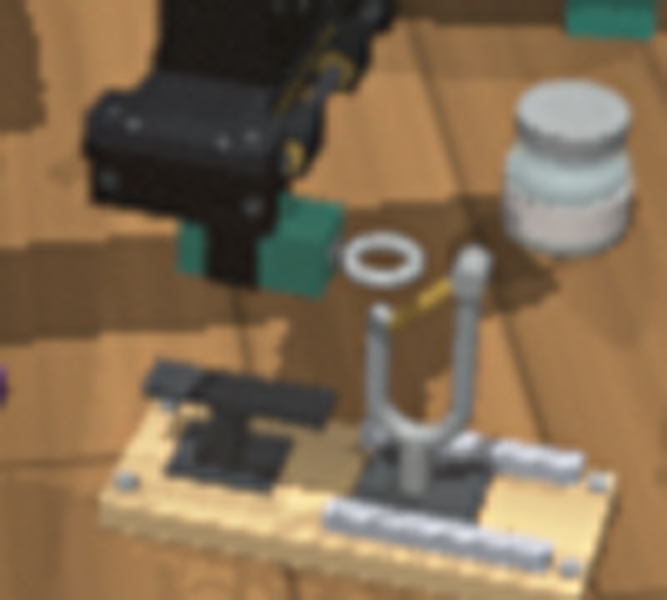

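Run:
```python
from h import *
d=dict(np.load("side2.npz"))
e,s,p,q=ringc(d,(282,295,193,205),.1426,60,140);print(e,s,q)
hs=cv2.cvtColor(d["image"],cv2.COLOR_RGB2HSV).astype(float)
for v in range(207,222):
    w=np.clip((130-hs[v,280:293,1])/125,0,1);w[w<.15]=0
    print(v,round((w*np.arange(280,293)).sum()/w.sum(),2),round(w.sum(),1),end="; ")
K=d["mtx"]
f=lambda x,y,z:(lambda c:np.round([K[0,0]*c[0]/-c[2]+K[0,2],K[1,1]*c[1]/c[2]+K[1,2]],2))(d["camera_from_world"]@np.r_[N0+EX*x/1000+EY*y/1000,z,1])
print();print([f(x,y,.095) for x,y in((0,0),(1,0),(0,2),(0,4))],f(0,0,.11),f(0,2,.11))
```

```text
((5.0, 5.399943828582764), (6.974102973937988, 10.524287223815918), 90.0) [ 0  2 11  8 47] [  1.6187677  -1.0854309 142.6      ]
207 286.24 3.5; 208 286.11 3.2; 209 286.06 3.2; 210 286.12 3.6; 211 286.15 3.8; 212 286.12 3.9; 213 286.07 3.8; 214 286.04 3.9; 215 286.03 3.9; 216 286.01 3.8; 217 286.01 3.8; 218 285.77 4.0; 219 285.66 4.1; 220 286.07 4.4; 221 286.86 5.1; 
[array([286.02, 212.1 ]), array([286.36, 212.17]), array([286.21, 211.71]), array([286.4 , 211.32])] [286.18 207.76] [286.37 207.37]
```

The ring centre is 1.6–2 mm beyond the nose in x, which is within the 0–3 mm allowed. It needs about +2.7 mm in y. Correcting that and descending gently.

Request:
{"name": "servo_tool", "arguments": {"plan": [[[0.02,0,0.0027,0,0],[0.02,0,0.0027,0.004,0],[0.02,0,0.0027,0.008,0],[0.02,0,0.0027,0.012,0],[0.02,0,0.0027,0.016,0],[0.02,0,0.0027,0.019,0],[0.02,0,0.0027,0.022,0],[0.02,0,0.0027,0.024,0],[0.02,0,0.0027,0.026,0]]]}}

```text
time_s: 7.33
tool_pos: [0.5223, 0.1079, 0.1066]
tool_rot: [-179.8, -0.5, 155.4]
force: [-1.8, 1.2, 2.6]
grip_width: 0.032
```

Run:
```python
from h import *
d=snap("side");np.savez("side3.npz",**d);save(d,"side3.png")
o=readout.get_obs();print("tcp in hook",hookf(np.array(o["tool_pos"])),o["tool_rot"],o["force"],o["wrist_torque"])
z=o["tool_pos"][2]+.0102
try: print(z,ringc(d,(280,296,198,214),z,60,140))
except Exception as e: print(e)
cv2.imwrite("pics/v3.png",cv2.resize(cv2.imread("pics/side3.png")[180:230,260:315],(660,600),interpolation=cv2.INTER_CUBIC))
```

```text
tcp in hook [-56.52438954   1.13450321 106.03463659] [-179.79616887   -0.53173764  155.39466449] [-1.5067484   1.23000094  1.09073476] [0.3629331  0.19581572 0.0187315 ]
0.11623463658897955 (((6.9138102531433105, 7.235311031341553), (6.85849142074585, 10.431938171386719), 91.33895111083984), array([ 2,  4, 11,  8, 49], dtype=int32), array([0.57518486, 0.08659056, 0.11623464]), array([  0.84702748,   3.89226743, 116.23463659]))
```

View pics/v3.png

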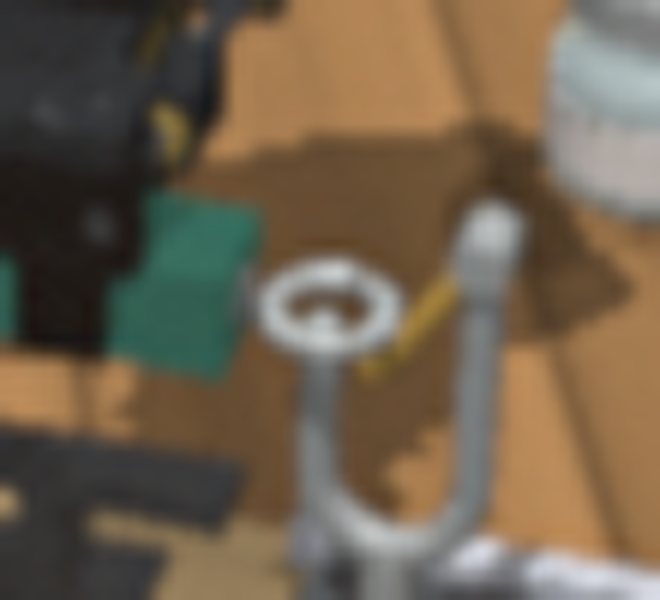

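The picture shows the nose tip appearing inside the ring's hole at crop (322,318) and the gate being pushed in by the far bar. Force is small. Continuing 8 mm down.

Request:
{"name": "servo_tool", "arguments": {"plan": [[[0.02,0,0,0.001,0],[0.02,0,0,0.0025,0],[0.02,0,0,0.004,0],[0.02,0,0,0.006,0],[0.02,0,0,0.008,0]]]}}

```text
time_s: 7.8
tool_pos: [0.5217, 0.1079, 0.0979]
tool_rot: [-179.8, -0.5, 155.4]
force: [-1.8, 0.9, 1.2]
grip_width: 0.0315
```

Request:
{"name": "servo_tool", "arguments": {"plan": [[[0.02,-0.0005,0,0.002,0],[0.02,-0.0005,0,0.004,0],[0.02,-0.0005,0,0.006,0],[0.02,-0.0005,0,0.008,0],[0.02,-0.0005,0,0.01,0],[0.02,-0.0005,0,0.012,0],[0.02,-0.0005,0,0.014,0],[0.02,-0.0005,0,0.016,0],[0.02,-0.0005,0,0.018,0]]]}}

```text
time_s: 8.55
tool_pos: [0.5223, 0.1073, 0.0795]
tool_rot: [-179.8, -0.5, 155.4]
force: [0.0, 0.1, -0.5]
grip_width: 0.0317
```

Run:
```python
from h import *
d=snap("side");save(d,"side4.png")
o=readout.get_obs();print(o["time_s"],"tcp in hook",hookf(np.array(o["tool_pos"])),o["tool_rot"],o["force"],o["wrist_torque"])
cv2.imwrite("pics/v4.png",cv2.resize(cv2.imread("pics/side4.png")[180:230,260:315],(660,600),interpolation=cv2.INTER_CUBIC))
```

```text
8.6 tcp in hook [-56.13763024   0.67953872  79.20882456] [-179.76530722   -0.52819396  155.37352129] [ 0.11869861 -0.0656805  -1.77363207] [0.03596124 0.00362999 0.03238876]
```

View pics/v4.png

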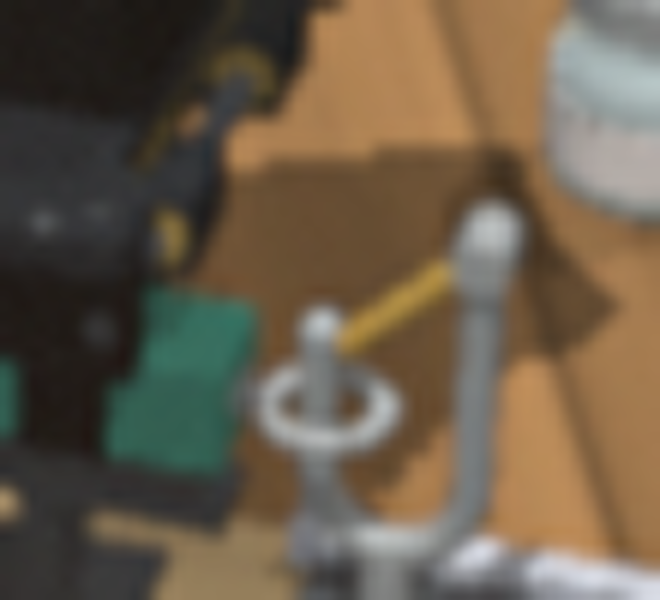

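The gate has snapped shut above the ring, and the nose passes through the ring at crop (320,400). Lowering until the block is just above the ledge.

Request:
{"name": "servo_tool", "arguments": {"plan": [[[0.02,0,0,0.003,0],[0.02,0,0,0.006,0],[0.02,0,0,0.009,0],[0.02,0,0,0.011,0],[0.02,0,0,0.0125,0],[0.02,0,0,0.0125,0]]]}}

```text
time_s: 9.1
tool_pos: [0.5216, 0.1072, 0.0663]
tool_rot: [-179.7, -0.6, 155.4]
force: [-0.1, -0.1, -1.8]
grip_width: 0.0314
```

Request:
{"name": "servo_tool", "arguments": {"plan": [[[0.02,0.002,0,0,0],[0.02,0.004,0,0,0],[0.02,0.005,0,0,0],[0.02,0.006,0,0,0],[0.02,0.007,0,0,0],[0.02,0.008,0,0,0],[0.02,0.009,0,0,0],[0.02,0.01,0,0,0]]]}}

```text
time_s: 9.77
tool_pos: [0.5133, 0.1111, 0.0666]
tool_rot: [-179.8, -0.5, 155.4]
force: [3.4, -1.1, -3.6]
grip_width: 0.0316
```

Request:
{"name": "servo_tool", "arguments": {"plan": [[[0.02,0.001,0,0,0],[0.02,0.002,0,0,0],[0.02,0.003,0,0,0],[0.02,0.003,0,0,0]]]}}

```text
time_s: 10.1
tool_pos: [0.5112, 0.1121, 0.0668]
tool_rot: [-179.8, -0.4, 155.3]
force: [4.6, -1.2, -3.4]
grip_width: 0.0315
```

Request:
{"name": "servo_tool", "arguments": {"plan": [[[0.02,0.001,0,0,0],[0.02,0.002,0,0,0],[0.02,0.002,0,0,0]]]}}

```text
time_s: 10.35
tool_pos: [0.5111, 0.1123, 0.0671]
tool_rot: [-179.9, -0.2, 155.3]
force: [7.1, -2.3, -4.0]
grip_width: 0.0318
```

At the stop: force is rising with almost no travel. Ramping up in small steps.

Request:
{"name": "servo_tool", "arguments": {"plan": [[[0.02,0.001,0,0,0],[0.02,0.002,0,0,0],[0.02,0.002,0,0,0]]]}}

```text
time_s: 10.6
tool_pos: [0.5111, 0.1124, 0.0673]
tool_rot: [-179.9, 0.0, 155.3]
force: [8.8, -2.5, -6.3]
grip_width: 0.0318
```

Request:
{"name": "servo_tool", "arguments": {"plan": [[[0.02,0.002,0,0.0007,0],[0.02,0.0025,0,0.001,0],[0.02,0.0025,0,0.001,0]]]}}

```text
time_s: 10.85
tool_pos: [0.5112, 0.1127, 0.0673]
tool_rot: [180.0, 0.3, 155.3]
force: [7.4, -2.6, -1.9]
grip_width: 0.0318
```

Request:
{"name": "servo_tool", "arguments": {"plan": [[[0.02,0.003,0,0.0004,0],[0.02,0.0035,0,0.0004,0],[0.02,0.0035,0,0.0004,0]]]}}

```text
time_s: 11.1
tool_pos: [0.5112, 0.1127, 0.0675]
tool_rot: [179.9, 0.7, 155.2]
force: [11.2, -3.8, -7.2]
grip_width: 0.0317
```

Request:
{"name": "servo_tool", "arguments": {"plan": [[[0.02,0.0035,0,0.0006,0],[0.02,0.0035,0,0.0006,0],[0.02,0.0035,0,0.0006,0],[0.02,0.0035,0,0.0006,0]]]}}

```text
time_s: 11.43
tool_pos: [0.5113, 0.1128, 0.0674]
tool_rot: [179.8, 1.1, 155.1]
force: [12.2, -3.6, -8.5]
grip_width: 0.032
```

Run:
```python
from h import *
d=snap("side");save(d,"side5.png")
o=readout.get_obs();F=o["force"];print(o["time_s"],"tcp in hook",hookf(np.array(o["tool_pos"])),o["tool_rot"],F,F[:2]@EX,np.hypot(F[:2]@EX,F[2]+1.6),o["wrist_torque"])
```

```text
11.4833 tcp in hook [-68.16539797   1.17570886  67.3823046 ] [179.77901215   1.0521705  155.1243303 ] [11.11947023 -3.20994831 -8.69514603] 11.449431138959927 13.46961657122802 [-0.60489401 -2.12849008  0.08191033]
```

Request:
{"name": "servo_tool", "arguments": {"plan": [[[0.02,0.0034,0,0.0009,0],[0.02,0.0034,0,0.0009,0],[0.02,0.0034,0,0.0009,0],[0.02,0.0034,0,0.0009,0],[0.02,0.0034,0,0.0009,0]]]}}

```text
time_s: 11.9
tool_pos: [0.5114, 0.113, 0.0673]
tool_rot: [179.7, 1.4, 155.1]
force: [10.0, -4.0, -4.5]
grip_width: 0.0318
```

Request:
{"name": "servo_tool", "arguments": {"plan": [[[0.02,0.001,0,0,0],[0.02,-0.001,0,0,0],[0.02,-0.002,0,0.001,0],[0.02,-0.0025,0,0.0015,0],[0.02,-0.0025,0,0.002,0],[0.02,-0.0025,0,0.002,0]]]}}

```text
time_s: 12.4
tool_pos: [0.5127, 0.1122, 0.0653]
tool_rot: [179.7, 1.3, 155.1]
force: [-2.6, -0.6, 2.8]
grip_width: 0.0319
```

Run:
```python
from h import *
d=snap("side");save(d,"side6.png")
o=readout.get_obs();F=o["force"];print(o["time_s"],"tcp in hook",hookf(np.array(o["tool_pos"])),o["tool_rot"],F,o["wrist_torque"])
a,b=[cv2.resize(cv2.imread(f"pics/side{i}.png")[175:245,245:315],(400,400),interpolation=cv2.INTER_CUBIC) for i in(5,6)]
cv2.imwrite("pics/v5.png",np.hstack([a,b]))
```

```text
12.45 tcp in hook [-66.65828607   1.28680776  65.34605026] [179.70293761   1.28495754 155.08304355] [-2.68619161 -0.17418217  3.43349078] [ 9.36470016e-02  8.69092944e-01 -5.95469215e-04]
```

View pics/v5.png

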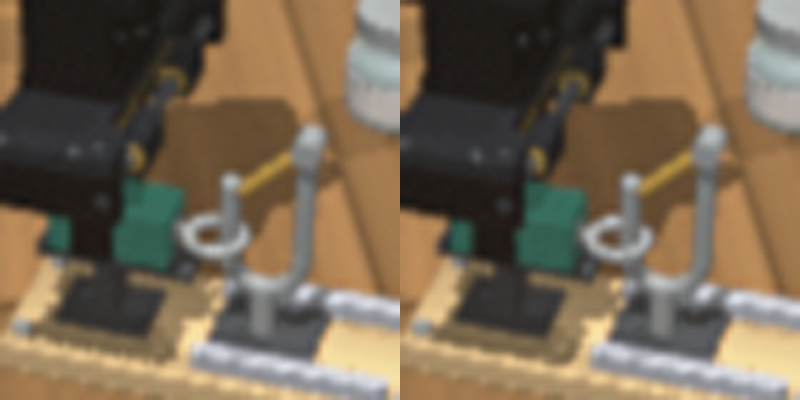

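Left panel (tug): the nose is at the ring's far bar with the gate shut. Right panel: the block rests on the ledge with the ring slack on the nose. Releasing.

Request:
{"name": "servo_tool", "arguments": {"plan": [[[0.036,0,0,0,0],[0.04,0,0,0,0],[0.045,0,0,0,0],[0.05,0,0,0,0],[0.06,0,0,0,0],[0.065,0,0,0,0],[0.065,0,0,0,0],[0.065,0,0,0,0]]]}}

```text
time_s: 13.12
tool_pos: [0.5127, 0.1122, 0.0653]
tool_rot: [179.7, 1.3, 155.1]
force: [-0.4, 0.2, -0.4]
grip_width: 0.0632
```

Request:
{"name": "servo_tool", "arguments": {"plan": [[[0.065,0,0,-0.01,0],[0.065,0,0,-0.025,0],[0.065,0,0,-0.05,0],[0.065,0,0,-0.08,0],[0.065,0.01,0,-0.11,0],[0.065,0.03,0,-0.14,0],[0.065,0.06,0,-0.16,0],[0.065,0.06,0,-0.16,0]]]}}

```text
time_s: 13.78
tool_pos: [0.4534, 0.142, 0.2294]
tool_rot: [179.3, 1.4, 155.3]
force: [0.4, 0.9, 0.7]
grip_width: 0.0652
```

Run:
```python
from h import *
d=snap("side");save(d,"side7.png")
o=readout.get_obs();print(o["time_s"],o["tool_pos"],o["force"],o["grip_width"])
q=hookf(pts(d));I=cv2.cvtColor(d["image"],cv2.COLOR_RGB2HSV).astype(int)
t=(I[...,0]>70)&(I[...,0]<95)&(I[...,1]>90)&(abs(q[...,1])<40)&(q[...,0]>-130)&(q[...,0]<10)&(q[...,2]>50)&(q[...,2]<110);Q=q[t]
T=Q[Q[:,2]>86];print(len(Q),np.percentile(Q,[1,50,99],axis=0).round(1).tolist(),cv2.minAreaRect(T[:,:2].astype(np.float32)))
A=np.c_[T[:,:2]-T[:,:2].mean(0),np.ones(len(T))];print("slope",np.linalg.lstsq(A,T[:,2],rcond=None)[0])
cv2.imwrite("pics/v6.png",cv2.resize(cv2.imread("pics/side7.png")[150:250,220:330],(660,600),interpolation=cv2.INTER_CUBIC))
```

```text
13.8333 [0.45457163 0.14033687 0.2272792 ] [ 0.85567362  0.90381668 -0.86807789] 0.06493504673215142
304 [[-91.1, -17.9, 61.6], [-60.2, -13.1, 86.8], [-30.4, 15.0, 93.1]] ((-60.39414978027344, -2.0449180603027344), (35.40635299682617, 61.74366760253906), 88.21236419677734)
slope [3.16244859e-03 6.94441406e-03 9.02078019e+01]
```

View pics/v6.png

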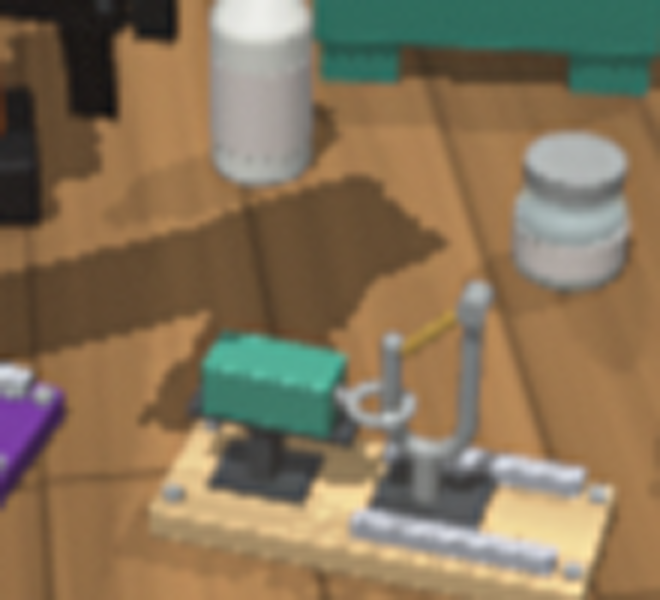

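The block lies level on the ledge: its top is at 90.2 mm with a slope under 0.01, and its axis is within 2° of the hook's. The ring is round the nose at crop (380,403), the gate is shut, and the gripper is clear. Handing in.

```bash
python3 -c "
from h import *
print(env.sign_off())"
```

```text
the job is handed in; nothing more can be done
None
```

The teal block is clipped to the larger plywood stand and I have handed the job in; the sign-off gave no verdict.

- **Clipping:** I gripped the block and brought the ring down over the nose. The pictures showed the gate pushed in, then snapped shut above the ring.
- **Tug:** I pulled back about 12 mm to the stop. The sampled wrist force, with its resting offset removed, read about 11–14 N over roughly 0.8 s. About 7 N of the peak was vertical, and the load on the hook itself was not measured directly. No reading came near 18 N.
- **Final state:** After release, the block's top is at 90.2 mm, so its underside is on the ledge at 60 mm. The measured slope is under 0.01 and it is within about 2° of the hook's line. The ring is round the nose, the gate is shut, and the gripper is clear. Robot time was 13.8 s of the 59 s allowed.
- **Where checks disagreed:** The side camera's ray and depth estimates of the nose's y position differed by a few millimetres, against about 5 mm of clearance. The ring went over the nose without jamming.
- **Not checked:** I did not measure the other things on the bench again at the end. The paths were planned clear of them.

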